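# Bolt the long gift case for dispatch

## Robot

A 6-joint arm with a two-finger parallel gripper is mounted at the origin on the work surface. World frame = base frame: x ahead of the robot, y to its left, z up, the work surface at z = 0. Lengths are in m, angles in rad, forces in N, time in s.
With the tool pointing down it reaches from about 0.275 to 0.85 m from the base axis. Payload 19 kg.
Tool frame: the origin (TCP) lies midway between the tips of the shut fingers; the grasp point (between the pads) lies 19 mm behind it (hold_point_z is the z of the grasp point in the tool frame, in m); z points along the fingers, y is the line along which they close (so a half turn about z gives the same grasp; the last joint's range is limited). The gripper opens to 85 mm and grips with 20 to 120 N. Pads are 22 mm wide; open, the fingers measure 114 mm over their backs; the gripper's body (76 mm by 85 mm) begins 54 mm behind the grasp point. The pads swing forward as they close: fully open they stand 13 mm farther back than shut.
Start: joints at [1.193, 0.15, 1.437, -0, 1.554, -0.134], TCP at [0.139, 0.558, 0.231] pointing down, gripper open.
Joint ranges: [-2.8, 2.8], [-0.68, 2.1], [0.12, 2.68], [-1.39, 4.53], [0.16, 2.79], [-2.81, 2.81]. Speed limits (rad/s): [1.89, 1.89, 2.22, 3.01, 3.01, 3.01].

## Interface

Orientations are given as a 3x3 rotation matrix whose columns are the frame's x, y, z axes.
In Python, from rig import * gives the robot as it stands.
- The arm moves only by the tool arm_command, never from a script. Its argument "targets" is a list of rows, each a list of 3 entries, a list of its own where there are three numbers: the turn, a rotation vector about the world's x, y, z normalised to -1 to 1, where 1 is 4 degrees, then the shift along the world's x, y, z normalised to -1 to 1, where 1 is 0.02 m, then the opening, from 0 (shut) to 1 (fully open). In form: [[[ax, ay, az], [dx, dy, dz], claw], ...]. A call has 1 to 20 rows; each row shifts and turns the commanded pose from where the row before left it; what a row does not reach is not made up. A row lasts 1/10 s, in which the tool goes at most 50 mm and 8.59 degrees, less where a joint would pass 70% of its speed; a pose out of reach is approached as far as the arm can. A call with a number of a shift or a turn outside -1 to 1 is refused whole. A call with a gripper value outside its range is refused whole. The fingers move at their own pace and stop on an object; "grip_force" is the grip in N (left out, the last holds). Time passes only in rows, so rows that do not move let the fingers close. It gives the time, the measured TCP pose, the force, the opening and the grip force at its end, in the units of the state.
- observe(): the state, without advancing time (a new reading comes with each control period).
- camera(name): name is "scene" or "top" or "wrist"; returns the picture (400x640x3 uint8, red, green, blue); there is no depth.
- calibration(name): a dict with "intrinsics" (3x3 intrinsics, pixels), "T" (4x4, takes a point from camera to world coordinates). Camera axes: x right, y up, looking along -z (the intrinsics and any distortion apply to the point x, -y, -z); pixel columns grow to the right and rows downward; lengths in m; the calibration is good to about 2 mm. A picture is of the moment at which its call begins: read the wrist's pose just before it. calibration takes no time and is no camera call; for the wrist camera it gives the pose at the moment of the call.
- job_done(): hands the job in; it is judged then, once.
Trained networks look in the newest picture that a camera, given by its name, has taken for a name from the list of things; names that differ only in an ending like _2 or _b are one class to them, and where a whole thing is asked for, a point or a joint stands for the part that bears it (a point fixed in the world has none). Each returns a list of dicts, best first, with "score" (0 to 1); they miss things now and then, are a little off and sometimes report something else, mostly with a low value. They report only what shows in the picture. A call takes as long as a camera call.
- boxes_of(camera, label): "location" ([x, y, z] in m, in world coordinates, good to about 4 mm: the middle of the surface that is visible of it).
- silhouettes(camera, label): "pixels" (400x640 bool, what is visible of it).
- place_of(camera, label): "location" ([x, y, z] in m, in world coordinates, good to about 4 mm: a listed point, or the origin of a listed thing).
The state is a dict: "time": time; "joint_positions": joint angles; "dq": joint speeds; "tau": joint torques, N m; "tool_pos": TCP position; "tool_rot": TCP orientation; "contact_force": force on the tool from outside, world axes, zero at the start; "moment": the same for the moment, N m; "grip_width": finger opening in m; "gripper_force": force on a finger pad.
Only numpy, scipy, OpenCV 4.12 (cv2) and the standard library are available. Lean on these libraries where they do the work, as an engineer would, in place of code of your own. Each camera call takes 0.05 s, during which the arm holds its last target. There are 200 camera calls.

## Task

The long plywood case is packed and ready to go out: slide its barrel bolt fully home into its keeper, so that the lid is locked, and let go of it. The shorter case beside it is still to be filled, so leave its bolt drawn back as it is.

Things in the scene. Friction and masses are not known exactly. Their poses are not given: they have to be found in the camera images.
- long_case_bolt (a joint): How far the bolt of the long plywood case (320 x 220 mm, 110 mm high, fixed to the bench) is shot, in m: 0 = fully drawn back, 0.05 = fully home against its stop, its round steel rod 12 mm thick through the keeper. It starts between 0 and 0.015. It slides level, along the case's longer side, on the middle line of the lid, with about 3 N of friction plus slight damping, and stays where it is left.
- long_case_knob (a point): Centre of the upright round knob (18 mm diameter, 34 mm high) on the long case's bolt, by which it is slid. The centre is 46 mm above the lid (about 156 mm above the bench), the knob's underside 29 mm above the lid; the guide loops before and behind it and the keeper reach up only 26 mm above the lid. Its y axis points level along the track towards the keeper, z is up. It moves with the bolt.
- long_case_keeper (a point): Middle of the keeper of the long case: a steel loop 24 mm long and 26 mm wide on the short fixed end strip of the case's top, beyond the dark line where the lid ends. This point is on the line of the rod, 14 mm above the lid. With the bolt home the knob's centre stands 57 mm short of this point (107 mm when fully drawn), measured level. y axis along the track as for the knob.
- short_case_knob (a point): Centre of the same kind of knob on the bolt of the other, shorter plywood case (200 x 180 mm, 110 mm high, fixed), which has identical ironwork. That bolt is also drawn back and is to be left so. Either case may be the one on the left.

How it is judged:
At the end, for the whole second after the job is handed in: The long case's bolt is home in its keeper (within 10 mm of its stop) and at rest, and the short case's bolt is within 10 mm of where it started (value of joint long_case_bolt above 0.04 m and velocity of joint long_case_bolt between -0.01 and 0.01 m/s and distance of short_case_knob from where it was at the start of the episode below 0.01 m); the robot touches nothing.
It fails at once if the short case's bolt is slid by more than 10 mm (distance of short_case_knob from where it was at the start of the episode above 0.01 m).
It also fails if it takes over 32 s, if anything falls off the work surface, if the arm or the gripper's body presses on something with over 40 N, if the wrist force passes 120 N, or if a joint passes its speed limit or range.

## Working session

There is one attempt and no reset: what is moved stays moved. The work goes in short steps, Python scripts to look and compute and a tool call to move; the robot and the scene stay as the last step left them, time stands still between calls to the robot, and variables do not carry over. Pictures are saved under pics/ and viewed, at most 10 in all, crops included, and the job is handed in when it is done.

Besides the shell and the picture viewer there is one more tool, called after "Emit:" as a command line: name --argument value ..., lists and objects as JSON in quotes. arm_command: Moves the arm, as the interface text tells. Its arguments: {"type":"object","properties":{"targets":{"type":"array"},"grip_force":{"type":"number"}},"required":["targets"]}

```bash
mkdir -p pics; python3 - <<'E'
from rig import *
import cv2
for c in ("top","scene"):
    im=camera(c); cv2.imwrite(f"pics/{c}0.png",im[:,:,::-1])
    for l in ("long_case_knob","long_case_keeper","short_case_knob"):
        print(c,l,[(d["score"],d["location"]) for d in place_of(c,l)[:3]])
s=observe(); print(s["time"],s["tool_pos"],s["tool_rot"],s["grip_width"])
E
```

```text
top long_case_knob [(0.75, [0.563, -0.2091, 0.1554]), (0.71, [0.5328, 0.176, 0.1583])]
top long_case_keeper [(0.9, [0.586, -0.1193, 0.1228]), (0.72, [0.5647, -0.2064, 0.1615])]
top short_case_knob [(0.8, [0.5329, 0.1751, 0.1565])]
scene long_case_knob [(0.87, [0.5607, -0.2077, 0.1598])]
scene long_case_keeper [(0.97, [0.588, -0.1162, 0.1254])]
scene short_case_knob [(0.65, [0.5403, 0.1732, 0.1559])]
0.4 [0.13879187 0.55794205 0.23119301] [[-9.70435471e-01  2.41360704e-01 -8.27107844e-05]
 [ 2.41360716e-01  9.70435446e-01 -2.24494112e-04]
 [ 2.60814200e-05 -2.37820184e-04 -9.99999971e-01]] 0.08532539551979997
```

View pics/top0.png

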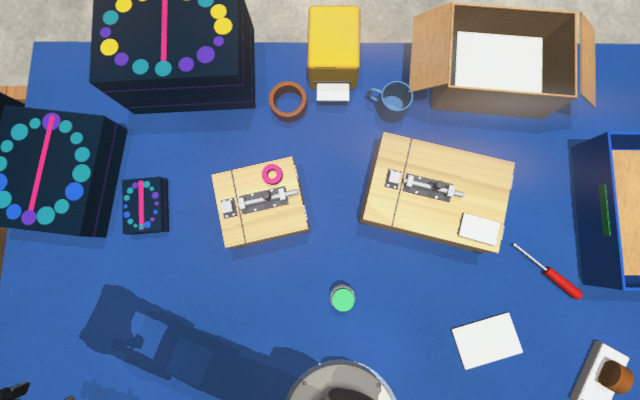

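View pics/scene0.png

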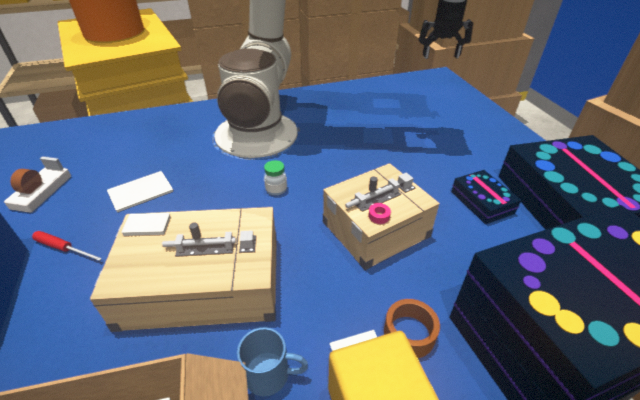

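The long case is the right one in the top view: knob at about (435,184), keeper at (393,178). The track runs roughly along (0.21, 0.98), and the tool's y axis is already nearly parallel to it. I'll push the knob from behind with shut fingers.

Emit:
arm_command --targets '[[[0,0,0],[0.5,-1,0.2],0],[[0,0,0],[0.5,-1,0.2],0],[[0,0,0],[0.5,-1,0.2],0],[[0,0,0],[0.5,-1,0.2],0],[[0,0,0],[0.5,-1,0],0],[[0,0,0],[0.5,-1,0],0],[[0,0,0],[0.5,-1,0],0],[[0,0,0],[0.5,-1,0],0],[[0,0,0],[0.5,-1,0],0],[[0,0,0],[0.5,-1,0],0],[[0,0,0],[0.5,-1,0],0],[[0,0,0],[0.5,-1,0],0],[[0,0,0],[0.5,-1,0],0],[[0,0,0],[0.5,-1,0],0],[[0,0,0],[0.5,-1,0],0],[[0,0,0],[0.5,-1,0],0],[[0,0,0],[0.5,-1,0],0],[[0,0,0],[0.5,-1,0],0],[[0,0,0],[0.5,-1,0],0],[[0,0,0],[0.5,-1,0],0]]'

```text
time: 2.4
tool_pos: [0.3391, 0.1571, 0.2474]
tool_rot: [[-0.97, 0.241, 0.0], [0.241, 0.97, -0.0], [-0.0, 0.0, -1.0]]
contact_force: [0.4, -0.6, -0.3]
grip_width: 0.0001
gripper_force: 0.0
```

Emit:
arm_command --targets '[[[0,0,0],[0.5,-1,0],0],[[0,0,0],[0.5,-1,0],0],[[0,0,0],[0.5,-1,0],0],[[0,0,0],[0.5,-1,0],0],[[0,0,0],[0.5,-1,0],0],[[0,0,0],[0.5,-1,0],0],[[0,0,0],[0.5,-1,0],0],[[0,0,0],[0.5,-1,0],0],[[0,0,0],[0.5,-1,0],0],[[0,0,0],[0.5,-1,0],0],[[0,0,0],[0.5,-1,0],0],[[0,0,0],[0.5,-1,0],0],[[0,0,0],[0.5,-1,0],0],[[0,0,0],[0.5,-1,0],0],[[0,0,0],[0.5,-1,0],0],[[0,0,0],[0.5,-1,0],0],[[0,0,0],[0.5,-1,0],0],[[0,0,0],[0.5,-1,0],0],[[0,0,0],[0.5,-1,0],0],[[0,0,0],[0,0,0],0]]'

```text
time: 4.4
tool_pos: [0.5293, -0.224, 0.2466]
tool_rot: [[-0.97, 0.243, -0.001], [0.243, 0.97, -0.0], [0.001, -0.0, -1.0]]
contact_force: [0.3, 1.7, -0.2]
grip_width: 0.0001
gripper_force: 0.0
```

```bash
python3 - <<'E'
from rig import *
import cv2
im=camera("wrist"); cv2.imwrite("pics/w0.png",im[:,:,::-1])
for l in ("long_case_knob","long_case_keeper"):
    print(l,[(d["score"],d["location"]) for d in place_of("wrist",l)[:3]])
s=observe(); print(s["time"],s["tool_pos"],s["tool_rot"][:,1],s["grip_width"],s["contact_force"])
E
```

```text
long_case_knob [(0.8, [0.5605, -0.2046, 0.1536])]
long_case_keeper [(0.89, [0.5848, -0.1128, 0.1227])]
4.55 [ 0.52861079 -0.22173593  0.24715321] [2.41503680e-01 9.70399895e-01 1.30962279e-04] -8.920303715296829e-05 [-0.26983357  0.69128208 -0.12847178]
```

View pics/w0.png

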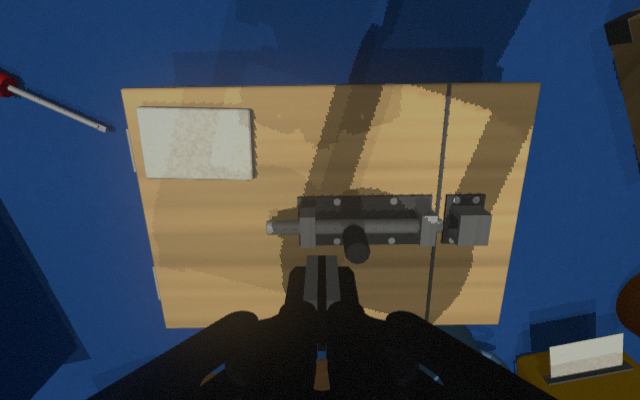

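The wrist view shows the shut fingertips at (320,270), the knob at (357,245), the keeper at (470,220) and the rod level in the picture. So the tool's y axis lies along the track, (0.24, 0.97). Next I drop in behind the knob and push most of the way.

Emit:
arm_command --targets '[[[0,0,0],[0.54,-0.72,0],0],[[0,0,0],[0.54,-0.72,0],0],[[0,0,0],[0,0,0],0],[[0,0,0],[0,0,-0.97],0],[[0,0,0],[0,0,-0.97],0],[[0,0,0],[0,0,-0.97],0],[[0,0,0],[0,0,-0.97],0],[[0,0,0],[0,0,-0.97],0],[[0,0,0],[0,0,0],0],[[0,0,0],[0,0,0],0]]'

```text
time: 5.55
tool_pos: [0.5503, -0.2502, 0.1511]
tool_rot: [[-0.971, 0.241, 0.0], [0.241, 0.971, -0.0], [-0.0, -0.0, -1.0]]
contact_force: [-0.1, 0.7, 0.9]
grip_width: -0.0001
gripper_force: 0.0
```

Emit:
arm_command --targets '[[[0,0,0],[0.06,0.24,0],0],[[0,0,0],[0.06,0.24,0],0],[[0,0,0],[0.06,0.24,0],0],[[0,0,0],[0.06,0.24,0],0],[[0,0,0],[0.06,0.24,0],0],[[0,0,0],[0.06,0.24,0],0],[[0,0,0],[0.06,0.24,0],0],[[0,0,0],[0.06,0.24,0],0],[[0,0,0],[0.06,0.24,0],0],[[0,0,0],[0.06,0.24,0],0],[[0,0,0],[0,0,0],0],[[0,0,0],[0,0,0],0]]'

```text
time: 6.75
tool_pos: [0.5625, -0.2025, 0.1501]
tool_rot: [[-0.971, 0.241, 0.0], [0.241, 0.971, 0.0], [0.0, 0.0, -1.0]]
contact_force: [-0.7, -0.3, 0.4]
grip_width: 0.0001
gripper_force: 0.0
```

```bash
python3 - <<'E'
from rig import *
import cv2
im=camera("wrist"); cv2.imwrite("pics/w1.png",im[:,:,::-1])
for l in ("long_case_knob","long_case_keeper"):
    print(l,[(d["score"],d["location"]) for d in place_of("wrist",l)[:3]])
s=observe(); print(s["time"],s["tool_pos"],s["contact_force"])
E
```

```text
long_case_knob [(0.92, [0.5685, -0.1792, 0.1531])]
long_case_keeper [(0.68, [0.5845, -0.1148, 0.1246])]
6.9 [ 0.56242199 -0.20282628  0.15015709] [ 0.60810842 -0.00201647 -0.43647784]
```

View pics/w1.png

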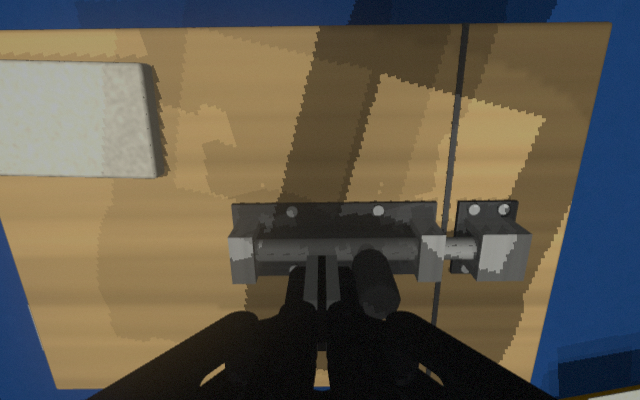

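The fingers are against the knob at (375,280), and the rod has just entered the keeper at (475,248). The knob is about 66 mm short of the keeper point and should be 57, so about 9 mm is left. I'll push gently until the stop answers.

Emit:
arm_command --targets '[[[0,0,0],[0.024,0.097,0],0],[[0,0,0],[0.024,0.097,0],0],[[0,0,0],[0.024,0.097,0],0],[[0,0,0],[0.024,0.097,0],0],[[0,0,0],[0,0,0],0]]'

```text
time: 7.4
tool_pos: [0.5643, -0.1948, 0.1502]
tool_rot: [[-0.97, 0.241, -0.0], [0.241, 0.97, 0.0], [0.0, -0.0, -1.0]]
contact_force: [-0.7, -1.4, -1.5]
grip_width: 0.0002
gripper_force: 0.7
```

Emit:
arm_command --targets '[[[0,0,0],[0.012,0.05,0],0],[[0,0,0],[0.012,0.05,0],0]]'

```text
time: 7.6
tool_pos: [0.5648, -0.1931, 0.1502]
tool_rot: [[-0.97, 0.241, -0.0], [0.241, 0.97, -0.0], [0.0, -0.0, -1.0]]
contact_force: [-1.8, -3.9, -1.2]
grip_width: -0.0003
gripper_force: 1.5
```

Only sliding friction so far, so I keep creeping.

Emit:
arm_command --targets '[[[0,0,0],[0.012,0.05,0],0],[[0,0,0],[0.012,0.05,0],0]]'

```text
time: 7.8
tool_pos: [0.5652, -0.1911, 0.1502]
tool_rot: [[-0.97, 0.241, -0.0], [0.241, 0.97, -0.0], [0.0, -0.0, -1.0]]
contact_force: [-2.5, -7.8, -2.0]
grip_width: 0.0002
gripper_force: 4.6
```

Emit:
arm_command --targets '[[[0,0,0],[0.012,0.05,0],0],[[0,0,0],[0,0,0],0]]'

```text
time: 8.0
tool_pos: [0.5653, -0.191, 0.1502]
tool_rot: [[-0.97, 0.242, -0.001], [0.242, 0.97, -0.002], [0.0, -0.002, -1.0]]
contact_force: [-3.5, -11.2, -1.5]
grip_width: 0.0001
gripper_force: 5.9
```

The force has risen to 12 N with no further motion: the bolt is at its stop. I back off, rise and check.

Emit:
arm_command --targets '[[[0,0,0],[-0.12,-0.48,0],0],[[0,0,0],[-0.24,-0.97,0],0],[[0,0,0],[0,0,1],0],[[0,0,0],[0,0,1],0],[[0,0,0],[0,0,1],0],[[0,0,0],[0,0,1],0],[[0,0,0],[0,0,1],0],[[0,0,0],[0,0,0],0],[[0,0,0],[0,0,0],0],[[0,0,0],[0,0,0],0]]'

```text
time: 9.0
tool_pos: [0.5581, -0.219, 0.2493]
tool_rot: [[-0.97, 0.241, -0.001], [0.241, 0.97, 0.001], [0.001, 0.0, -1.0]]
contact_force: [-0.4, 0.1, -0.3]
grip_width: 0.0001
gripper_force: 0.0
```

```bash
python3 - <<'E'
from rig import *
import cv2
im=camera("wrist"); cv2.imwrite("pics/w2.png",im[:,:,::-1])
for l in ("long_case_knob","long_case_keeper"):
    print(l,[(d["score"],d["location"]) for d in place_of("wrist",l)[:3]])
s=observe(); print(s["time"],s["tool_pos"],s["contact_force"],abs(s["dq"]).max())
E
```

```text
long_case_knob [(0.76, [0.5699, -0.1726, 0.1531])]
long_case_keeper [(0.65, [0.5829, -0.1135, 0.1234])]
9.15 [ 0.55817498 -0.21900729  0.24954701] [-0.35684793 -0.39800347 -0.09874157] 0.0050591291387878014
```

View pics/w2.png

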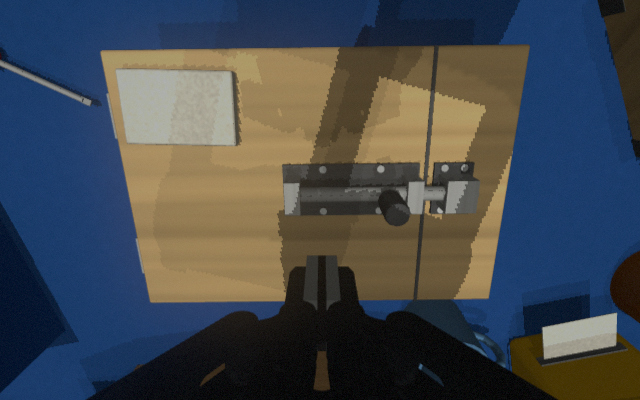

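The knob at (397,210) is up against the front guide, and the rod runs into the keeper at (460,195). The measured gap is about 60 mm (57 when home), which agrees with the firm stop I felt. The fingers are clear.

```bash
python3 -c "
from rig import *
print(job_done())"
```

```text
the job is handed in; nothing more can be done
None
```

The long case's bolt is pushed home against its stop and released, the short case's bolt was never touched, and the job was handed in at about 9 s; the hand-in gave no verdict.

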